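# Plug the spatter guard into its pocket rail

## Task

Before welding starts, put up the spatter guard: pick the long guard with four prongs off its stand and lower it onto the pocket rail so that each prong goes into its own pocket and the guard sits fully home and upright, then let go. Keep hold of it until its prongs are right down in the pockets, do not drop it in, and leave the shorter three-pronged guard on its stand.

Things in the scene. Friction and masses are not known exactly. Their poses are not given: they have to be found in the camera images.
- guard: Bright steel spatter guard to fit: flange 30 (x) by 208 (y), 6 mm thick, an upright 6 mm panel on it to 56 mm, grip tab on top. Below hang 4 prongs at y = -72, -24, 24, 72 mm, 10 mm square, 42 long, narrow tips. Origin: centre of flange underside; y along it, z up; same if turned half round. Starts upright on a fixed two-post stand, flange 70 mm above bench between 5 mm lips: lift straight up.
- guard_grip (a point): The place to grip the four-pronged guard, in its grip tab: the tab is 14 mm thick (x), 60 mm long (y), centred on the panel, from 56 to 88 mm above the flange's underside. This point is on the tab's centre line 74 mm above the guard's origin, 14 mm below the tab's top. Axes as the guard's. The guard weighs about 0.4 kg (0.28 to 0.56).
- rail: Grey steel pocket rail fixed on the bench, 56 (x) by 232 (y) by 50 mm high. Four pockets open at its top, at y = -72, -24, 24, 72 mm, each 36 (x) by 28 (y) and 50 mm deep: the prongs fit with much play and the guard's flange comes to rest on the rail's top. Origin: centre of its underside; y along it, z up. Fully home, the guard's origin is 50 mm above this origin.
- guard_short: The other guard, to be left alone on its own like stand: same make, material and heights, but only three prongs (y = -48, 0, 48 mm) and a flange 160 mm long. Loose. Origin: centre of the flange's underside, 70 mm above the bench; y along its length, z up.
Mind the look-alikes: they are no part of the job. What is shaped like the rail but pink or turquoise is not meant.

How it is judged:
On the way:
1. the four-pronged guard, still held, is over the rail with its prongs at least half their length down in the pockets (horizontal distance between guard and rail below 0.02 m and z of guard in the frame of rail below 0.07 m and angle between the y axis of guard and the y axis of rail, either way round below 0.25 rad and contact force between guard and the fingers above 0.5 N), for 0.1 s.
At the end, for the whole second after the job is handed in: The four-pronged guard is at rest on the rail, all prongs in their pockets: origin within 20 mm sideways of the rail top's middle and under 5 mm above it, upright within 0.1 rad, in line within 0.25 rad. The three-pronged guard is within 30 mm of its start, upright within 0.15 rad (horizontal distance between guard and rail below 0.02 m and z of guard in the frame of rail below 0.055 m and angle between guard's own z axis and vertical below 0.1 rad and angle between the y axis of guard and the y axis of rail, either way round below 0.25 rad and linear speed of guard below 0.02 m/s and distance of guard_short from where it was at the start of the episode below 0.03 m and angle between guard_short's own z axis and vertical below 0.15 rad); the robot touches nothing.
It fails at once if the three-pronged guard is moved by more than 30 mm (distance of guard_short from where it was at the start of the episode above 0.03 m).
It also fails if it takes over 40 s, if anything falls off the work surface, if the arm or the gripper's body presses on something with over 40 N, if the wrist force passes 120 N, or if a joint passes its speed limit or range.

## Robot

A 7-joint arm with a two-finger parallel gripper is mounted at the origin on the work surface. World frame = base frame: x ahead of the robot, y to its left, z up, the work surface at z = 0. Lengths are in m, angles in rad, forces in N, time in s.
With the tool pointing down it reaches from about 0.4 to 0.75 m from the base axis. Payload 19.5 kg.
Tool frame: the origin (TCP) lies at the very end of the fingers, on their centre line; the grasp point (between the pads) lies bot.grip_depth behind it (bot.grip_depth is the distance from the TCP to the grasp point, in m); y points along the fingers, x is the direction in which the jaws open and shut, and the axes are right-handed (so a half turn about y gives the same grasp; the last joint's range is limited). The gripper opens to 85 mm and grips with 20 to 120 N. Pads are 22 mm wide; open, the fingers measure 114 mm over their backs; the gripper's body (76 mm by 85 mm) begins 54 mm behind the grasp point. The pads swing forward as they close: fully open they stand 13 mm farther back than shut.
Start: joints at [-1.39, 0.707, -0.028, 1.485, 0.022, 0.951, -0.075], TCP at [0.127, 0.561, 0.231] pointing down, gripper open.
Joint ranges: [-2.71, 2.71], [-0.32, 2.16], [-1.57, 1.52], [0, 2.45], [-1.46, 4.6], [0, 2.02], [-2.83, 2.83]. Speed limits (rad/s): [1.89, 1.89, 2.57, 2.57, 3.01, 3.01, 3.01].

## Interface

Orientations are given as a rotation vector (axis times angle).
In Python, from rig import bot, fingers, kinematics, cams, workorder gives the robot as it stands. The module is installed in compiled form; this text tells all that it offers. Calls block until the motion is done:
- bot.move_to(position, orientation): joint-space move of the TCP to a pose.
- bot.move_l(position, rot=None, vel=0.15): straight line of the TCP; rot=None keeps the orientation; vel is the mean speed in m/s.
- bot.goto_joints(angles): joint-space move.
- fingers.set_gripper(opening, squeeze=None): finger opening in m; squeeze is the grip in N (None keeps the last); returns when the fingers have stopped.
- bot.sleep(seconds).
- kinematics.inverse_kinematics(position, orientation): joint angles nearest the present ones, or None.
- bot.get_state(): the state.
- cams.get_image(name): name is "side" or "top" or "wrist"; returns a dict with "frame" (400x640x3 uint8, red, green, blue), "mtx" (3x3 intrinsics, pixels), "k1" (the pictures are not rectified: a ray, as slopes to the right and down, at radius r is drawn at 1 + k1 r^2 times it, then the intrinsics apply), "world_from_camera" (4x4, takes a point from camera to world coordinates). Camera axes: x right, y down, z forward; pixel columns grow to the right and rows downward; lengths in m; the calibration is good to about 2 mm. A picture is of the moment at which its call begins. There is no depth.
A pose or a line that the arm cannot do raises bot.PlanningError and nothing moves.
- workorder.finish_job(): hands the job in, once; it reports no verdict.
The state is a dict: "time_s": time; "joints": joint angles; "joint_vel": joint speeds; "effort": joint torques, N m; "ee_pos": TCP position; "tcp_rot": TCP orientation; "force": force on the tool from outside, world axes, zero at the start; "ft_torque": the same for the moment, N m; "width": finger opening in m.
Only numpy, scipy, OpenCV 4.12 (cv2) and the standard library are available. Lean on these libraries where they do the work, as an engineer would, in place of code of your own. Each camera call takes 0.05 s, during which the arm holds its last target.

## Working session

There is one attempt and no reset: what is moved stays moved. The work goes in short steps, each a Python script; the robot and the scene stay as the last script left them, time stands still between calls to the robot, and variables do not carry over. Pictures are saved under pics/ and viewed, and the job is handed in when it is done.

```bash
mkdir -p pics && python3 - <<'E'
from rig import bot,fingers,cams
import cv2,numpy as np
s=bot.get_state(); print({k:np.round(v,3) for k,v in s.items()}, bot.grip_depth)
for n in("top","side","wrist"):
    d=cams.get_image(n); cv2.imwrite(f"pics/{n}0.png",d["frame"][:,:,::-1]); print(n,d["mtx"].round(1).tolist(),d["k1"],d["world_from_camera"].round(3).tolist())
E
```

```text
{'time_s': np.float64(0.0), 'joints': array([-1.39 ,  0.707, -0.028,  1.485,  0.022,  0.951, -0.075]), 'joint_vel': array([-0.   , -0.001, -0.   ,  0.001, -0.003, -0.   , -0.   ]), 'effort': array([-0.0000e+00, -8.8322e+01,  1.2350e+00, -2.3617e+01,  1.7000e-02,
        6.0000e-03,  0.0000e+00]), 'ee_pos': array([0.127, 0.561, 0.231]), 'tcp_rot': array([-1.307, -1.043,  1.044]), 'force': array([-0.252,  1.371, -0.282]), 'ft_torque': array([-0.018,  0.063, -0.05 ]), 'width': np.float64(0.085)} 0.0187
top [[382.1, 0.0, 318.2], [0.0, 382.1, 203.1], [0.0, 0.0, 1.0]] 0.005881233521318538 [[0.012, -0.995, 0.094, 0.38], [-1.0, -0.012, 0.002, 0.058], [-0.001, -0.094, -0.996, 0.965], [0.0, 0.0, 0.0, 1.0]]
side [[455.8, 0.0, 320.9], [0.0, 455.8, 197.7], [0.0, 0.0, 1.0]] 0.020359868259217487 [[0.753, -0.501, 0.427, 0.033], [-0.658, -0.569, 0.493, -0.468], [-0.004, -0.652, -0.758, 0.91], [0.0, 0.0, 0.0, 1.0]]
wrist [[295.8, 0.0, 325.3], [0.0, 295.8, 205.3], [0.0, 0.0, 1.0]] -0.04804005355684345 [[0.221, 0.922, 0.319, 0.044], [0.975, -0.208, -0.073, 0.579], [-0.001, 0.327, -0.945, 0.374], [0.0, 0.0, 0.0, 1.0]]
```

View pics/top0.png

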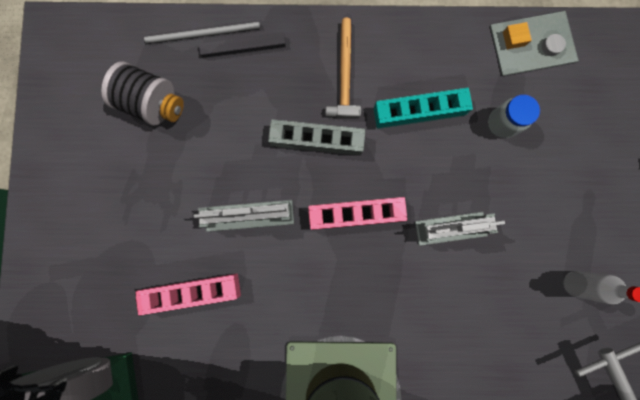

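View pics/side0.png

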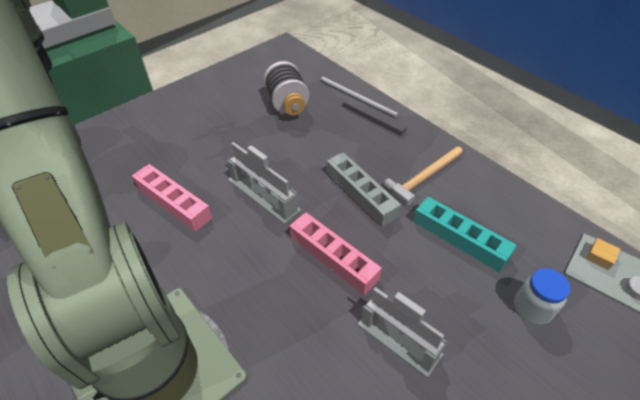

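View pics/wrist0.png

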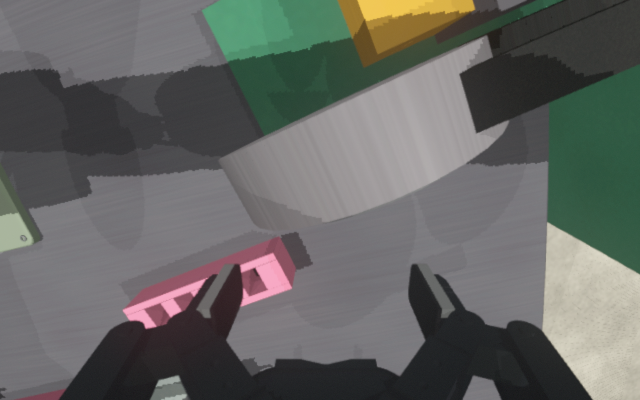

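The top view shows the grey rail at about (317,136), with guards on stands at (245,213) and (458,228). The wrist view shows only the pink rail. I'll zoom in to tell the two guards apart.

```bash
python3 - <<'E'
import cv2,numpy as np
t=cv2.imread("pics/top0.png");s=cv2.imread("pics/side0.png")
f=lambda im,a,b,c,d,w,h:cv2.resize(im[b:d,a:c],(w,h),interpolation=cv2.INTER_CUBIC)
cv2.imwrite("pics/z1.png",np.vstack([f(t,180,190,310,240,780,300),f(t,390,200,520,250,780,300)]))
cv2.imwrite("pics/z2.png",np.hstack([f(s,215,130,315,230,400,400),f(s,350,280,450,380,400,400)]))
E
```

```text
(no output)
```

View pics/z1.png

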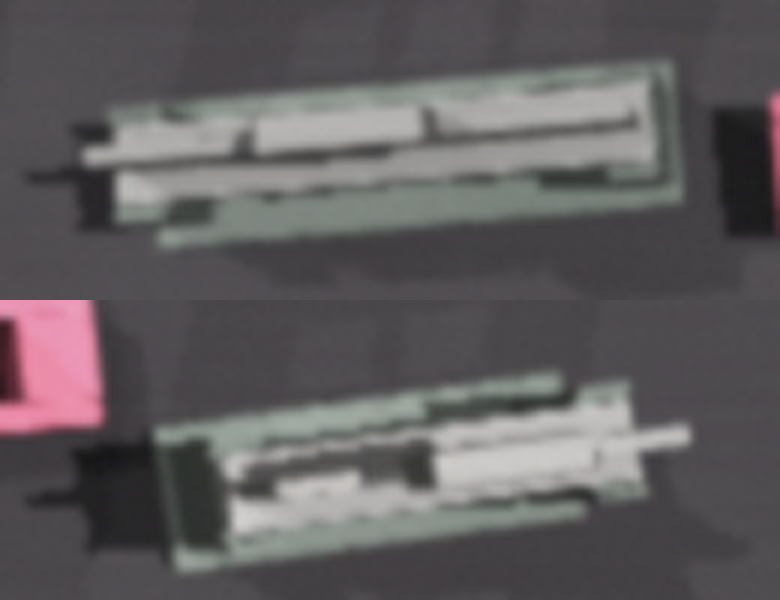

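View pics/z2.png

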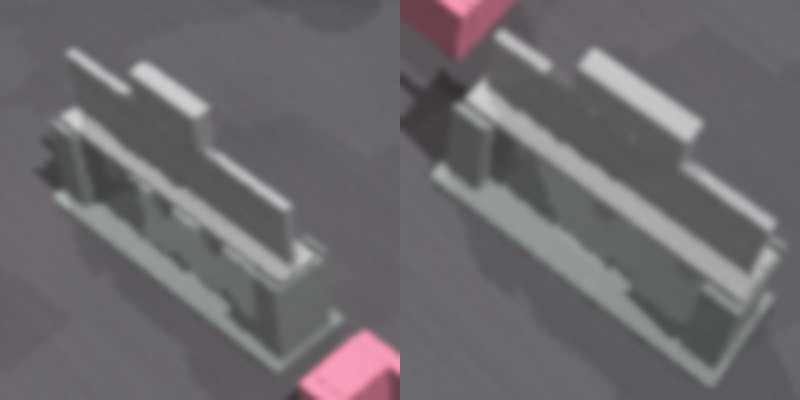

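```bash
cat > h.py <<'E'
import cv2,numpy as np
from rig import cams
def cam(n,d=None):
    return cams.get_image(n)
def ray(d,uv):
    K=np.array(d["mtx"]);k=np.array([d["k1"],0,0,0,0.])
    n=cv2.undistortPoints(np.array(uv,float).reshape(-1,1,2),K,k).reshape(-1,2)
    T=np.array(d["world_from_camera"])
    return T[:3,3],np.c_[n,np.ones(len(n))]@T[:3,:3].T
def onz(d,uv,z):
    o,r=ray(d,uv); return o+r*((z-o[2])/r[:,2])[:,None]
def px(d,P):
    T=np.linalg.inv(d["world_from_camera"]);R=T[:3,:3]
    return cv2.projectPoints(np.array(P,float).reshape(-1,1,3),cv2.Rodrigues(R)[0],T[:3,3],np.array(d["mtx"]),np.array([d["k1"],0,0,0,0.]))[0].reshape(-1,2)
E
python3 - <<'E'
from h import *
t=cam("top");s=cam("side")
# panel/tab by bright mask
for n,d,(x0,y0,x1,y1) in (("top",t,(180,190,310,240)),("side",s,(215,130,315,230))):
    g=cv2.cvtColor(d["frame"],cv2.COLOR_RGB2GRAY); m=np.zeros_like(g); m[y0:y1,x0:x1]=(g[y0:y1,x0:x1]>175)*255
    for c in cv2.findContours(m,0,1)[0]:
        if cv2.contourArea(c)>15:
            r=cv2.minAreaRect(c); print(n,np.round(r[0],1),np.round(r[1],1),round(r[2]),onz(d,[r[0]],.158).round(4)); print(onz(d,cv2.boxPoints(r),.158).round(3)[:,:2].tolist())
# rail pockets: dark inside
vis=[]
for n,d,(x0,y0,x1,y1) in (("top",t,(255,110,375,165)),("side",s,(320,145,410,230))):
    f=d["frame"]; cv2.imwrite(f"pics/r_{n}.png",cv2.resize(f[y0:y1,x0:x1,::-1],None,fx=6,fy=6,interpolation=cv2.INTER_CUBIC))
    g=cv2.cvtColor(f,cv2.COLOR_RGB2GRAY)[y0:y1,x0:x1]; print(n,np.percentile(g,[5,25,50,75,95]))
E
```

```text
top [235.5 210.6] [ 3.4 25.1] 86 [[0.4391 0.2345 0.158 ]]
[[0.441, 0.261], [0.445, 0.208], [0.438, 0.208], [0.434, 0.261]]
side [302.2 221.6] [10.7 22.1] 60 [[ 0.3841 -0.0016  0.158 ]]
[[0.364, 0.013], [0.412, 0.01], [0.405, -0.017], [0.357, -0.012]]
side [257. 152.] [18.8  3.7] 35 [[0.4368 0.2311 0.158 ]]
[[0.429, 0.256], [0.439, 0.261], [0.445, 0.207], [0.435, 0.202]]
top [ 32.  61.  74. 104. 150.]
side [ 68.  96.  99. 105. 171.]
```

```bash
sleep 3
```

```text
(no output)
```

View pics/r_top.png

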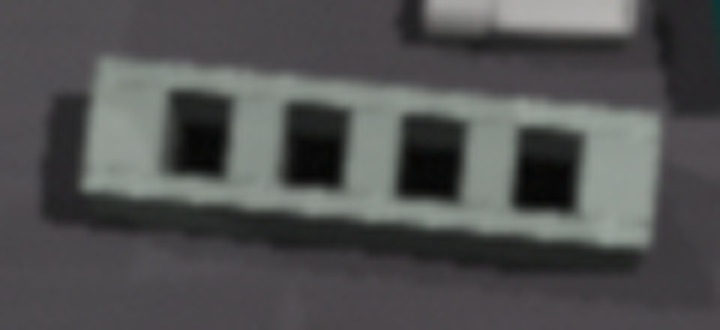

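View pics/r_side.png

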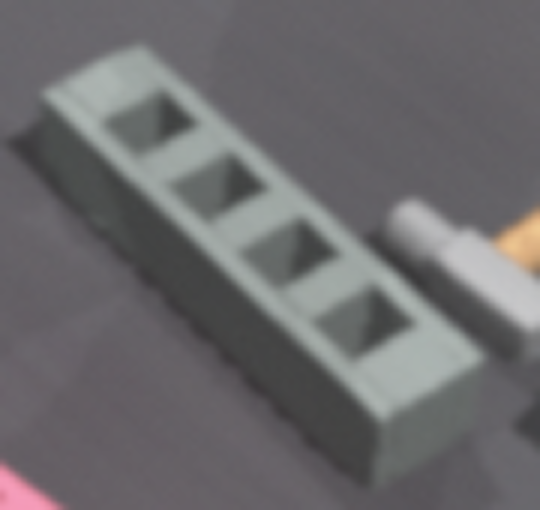

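The r_top view shows the rail's top-face corners at crop pixels (100,57), (661,113), (652,246) and (82,190), with all four pockets visible. The side view shows the same face. I'll segment the top face and the pockets in both views.

```bash
python3 - <<'E'
from h import *
t=cam("top");s=cam("side")
for n,d,(x0,y0,x1,y1),th in (("top",t,(255,110,375,165),110),("side",s,(320,145,410,230),135)):
    g=cv2.cvtColor(d["frame"],cv2.COLOR_RGB2GRAY)
    m=np.zeros_like(g); m[y0:y1,x0:x1]=(g[y0:y1,x0:x1]>th)*255
    cs,h=cv2.findContours(m,cv2.RETR_CCOMP,cv2.CHAIN_APPROX_NONE)
    i=max(range(len(cs)),key=lambda i:cv2.contourArea(cs[i]))
    r=lambda c:cv2.minAreaRect(onz(d,c.reshape(-1,2),.05)[:,:2].astype(np.float32))
    print(n,"outer",r(cs[i]))
    for j,c in enumerate(cs):
        if h[0][j][3]==i and cv2.contourArea(c)>20: print("  hole",r(c))
E
python3 - <<'E'
import sys; sys.path.insert(0,'.')
from h import *
t=cam("top")
P=onz(t,np.array([[100,57],[661,113],[652,246],[82,190]])/6+[255,110]-0.4,.05)[:,:2]
print("corners",P.round(4).tolist(),P.mean(0)); 
print("left/right ends",(P[0]+P[3])/2,(P[1]+P[2])/2,"edges",[np.linalg.norm(P[i]-P[i-1]).round(4) for i in range(4)])
s=cam("side")
P=onz(s,np.array([[45,95],[140,45],[485,355],[382,418]])/6+[320,145]-0.4,.05)[:,:2]
print("side corners",P.round(4).tolist(),P.mean(0),[np.linalg.norm(P[i]-P[i-1]).round(4) for i in range(4)])
# guard panel top ends at z=.126, top & side
p=onz(t,np.array([[82,157],[635,118]])/6+[180,190]-0.4,.126); print("panel top",p,np.linalg.norm(p[0]-p[1]))
p=onz(s,np.array([[70,52],[291,206]])/4+[215,130]-0.4,.126); print("panel side",p,np.linalg.norm(p[0]-p[1]))
p=onz(t,np.array([[240,475],[690,435]])/6+[390,200]-0.4,.126); print("other panel",np.linalg.norm(p[0]-p[1]))
E
```

```text
top outer ((0.6354119777679443, 0.06517565995454788), (0.2317810356616974, 0.05656516179442406), 84.74816131591797)
  hole ((0.6281259655952454, -0.006358677521348), (0.040029656141996384, 0.03427610918879509), 0.3857361078262329)
  hole ((0.632571816444397, 0.04260304942727089), (0.0400526188313961, 0.03422417491674423), 0.469411700963974)
  hole ((0.6370425820350647, 0.08918517082929611), (0.040023017674684525, 0.03427857533097267), 0.6610534191131592)
  hole ((0.6414809226989746, 0.13817165791988373), (0.040062833577394485, 0.03426208719611168), 0.666615903377533)
side outer ((0.633468747138977, 0.06510176509618759), (0.23264211416244507, 0.055700063705444336), 84.8099365234375)
  hole ((0.627281904220581, -0.006011327728629112), (0.0325353667140007, 0.03730018809437752), 83.21826934814453)
  hole ((0.6311908960342407, 0.04114336520433426), (0.033977869898080826, 0.038087718188762665), 83.28112030029297)
  hole ((0.6349416971206665, 0.08896726369857788), (0.033249858766794205, 0.03880049288272858), 82.61441040039062)
  hole ((0.6399455666542053, 0.1365823596715927), (0.0332229845225811, 0.037501830607652664), 83.34896087646484)
corners [[0.6734, 0.1775], [0.6526, -0.0522], [0.5972, -0.0486], [0.6178, 0.1836]] [0.63522911 0.06508265]
left/right ends [0.64557273 0.18055869] [ 0.62488549 -0.05039339] edges [np.float64(0.056), np.float64(0.2307), np.float64(0.0554), np.float64(0.2331)]
side corners [[0.6166, 0.1807], [0.6704, 0.1762], [0.6513, -0.0516], [0.5957, -0.0467]] [0.63347392 0.06463053] [np.float64(0.2283), np.float64(0.0539), np.float64(0.2286), np.float64(0.0558)]
panel top [[0.42898006 0.33403287 0.126     ]
 [0.44567602 0.13163599 0.126     ]] 0.20308434272722292
panel side [[0.42698813 0.33050994 0.126     ]
 [0.44939623 0.13363631 0.126     ]] 0.19814476564800818
other panel 0.1631722303323054
```

Both views agree. The rail centre is (0.6345, 0.065) at yaw -0.092, and the top face measures 232 x 56 as it should. The long guard's panel is about 0.20 m and the other's 0.163 m, so the left guard is the one to pick. Its grip is at about (0.4375, 0.2325) with yaw about +0.092. I'll go above it and check.

```bash
cat >> h.py <<'E'
from rig import bot,fingers,kinematics
from scipy.spatial.transform import Rotation as Ro
def down(yaw):
    out=[]
    for sg in (1,-1):
        X=sg*np.array([np.cos(yaw),np.sin(yaw),0]);Y=np.array([0,0,-1.]);out.append(Ro.from_matrix(np.c_[X,Y,np.cross(X,Y)]).as_rotvec())
    return out
def st():
    s=bot.get_state(); print("t",round(float(s["time_s"]),2),"pos",np.round(s["ee_pos"],4),"F",np.round(s["force"],1),"M",np.round(s["ft_torque"],2),"w",round(float(s["width"]),4)); return s
E
python3 - <<'E'
from h import *
g=[.4375,.2325]
q0=np.array(bot.get_state()["joints"])
for i,(a,b) in enumerate(zip(down(.092),down(-.092))):
    for p,r in ((g+[.22],a),([.6345,.065,.22],b),([.6345,.065,.105],b)):
        q=kinematics.inverse_kinematics(p,r); print(i,p,None if q is None else np.round(q,2))
o=down(.092); qs=[kinematics.inverse_kinematics(g+[.22],r) for r in o]
best=min((i for i in (0,1) if qs[i] is not None),key=lambda i:np.abs(np.array(qs[i])-q0).max()); print("use",best)
bot.move_to(g+[.22],o[best]); st()
for n in("wrist","top"):
    d=cams.get_image(n); im=d["frame"][:,:,::-1].copy()
    if n=="wrist":
        u=np.array([-np.sin(.092),np.cos(.092)]);v=np.array([np.cos(.092),np.sin(.092)])
        for a in(-.03,.03):
            for b in(-.007,.007):
                p=px(d,[[*(np.array(g)+a*u+b*v),.158]])[0]; print(p.round(1)); cv2.circle(im,tuple(int(x) for x in p),2,(0,0,255),-1)
    cv2.imwrite(f"pics/{n}1.png",im)
E
```

```text
0 [0.4375, 0.2325, 0.22] [-0.68  0.62  0.22  1.79 -0.19  0.75 -0.27]
0 [0.6345, 0.065, 0.22] [-0.27  0.84  0.27  1.25 -0.23  1.08 -0.07]
0 [0.6345, 0.065, 0.105] [-0.24  0.97  0.21  1.37 -0.23  0.82 -0.06]
1 [0.4375, 0.2325, 0.22] [-0.19  0.67 -0.66  1.77  0.52  0.88  2.15]
1 [0.6345, 0.065, 0.22] [ 0.11  0.88 -0.64  1.23  0.52  1.19  2.51]
1 [0.6345, 0.065, 0.105] [ 0.14  1.03 -0.69  1.36  0.71  1.01  2.36]
use 0
t 2.11 pos [0.4371 0.2336 0.2199] F [-0.5  0.5 -1.6] M [ 0.02 -0.   -0.02] w 0.0854
[317.  258.4]
[334.9 258.4]
[316.5 184.2]
[336.  184.3]
```

```bash
sleep 2
```

```text
(no output)
```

View pics/wrist1.png

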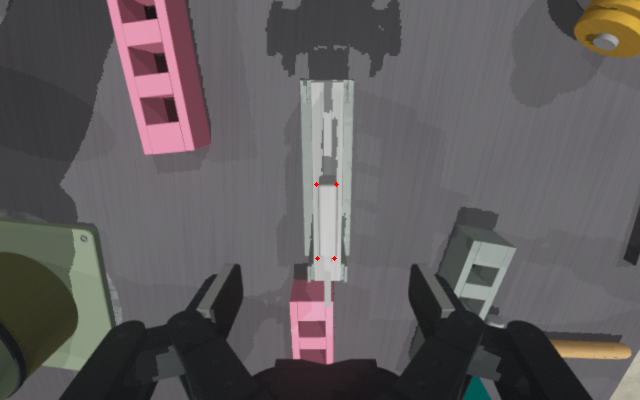

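The projected tab corners, at (317..336, 184..258), fall on the tab in the wrist picture within about 1 px. I'll descend, grip and lift.

```bash
python3 - <<'E'
from h import *
bot.move_l([.4375,.2325,.1255],rot=down(.092)[0],vel=.1); s=st()
fingers.set_gripper(0.0,60); s=st()
p=np.array(s["ee_pos"])
bot.move_l([.4375,.2325,.16],rot=down(.092)[0],vel=.08); s=st()
bot.move_l([.4375,.2325,.26],rot=down(.092)[0],vel=.15); s=st()
for n in("wrist","side"):
    cv2.imwrite(f"pics/{n}2.png",cams.get_image(n)["frame"][:,:,::-1])
E
```

```text
t 3.3 pos [0.4377 0.2326 0.126 ] F [-0.8  0.1 -0.4] M [-0.   -0.01 -0.01] w 0.0855
t 3.95 pos [0.4376 0.2326 0.1255] F [0.4 0.  0.2] M [ 0.09 -0.06 -0.03] w 0.0133
t 4.53 pos [0.4373 0.2325 0.1597] F [-0.3 -0.9 -4.2] M [-0.01  0.    0.08] w 0.013
t 5.35 pos [0.4372 0.2324 0.2591] F [ 0.3  0.2 -4. ] M [0.01 0.   0.04] w 0.013
```

```bash
sleep 6
```

```text
(no output)
```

View pics/wrist2.png

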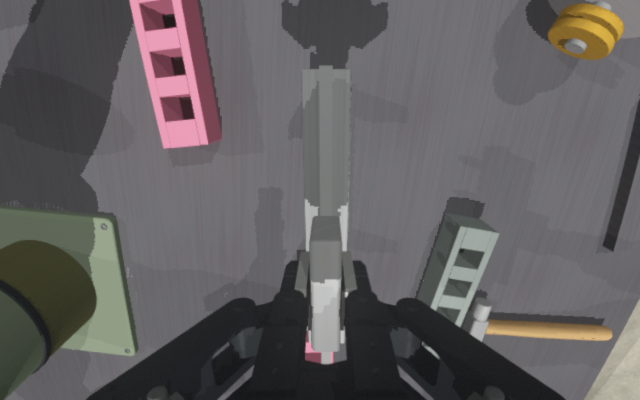

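View pics/side2.png

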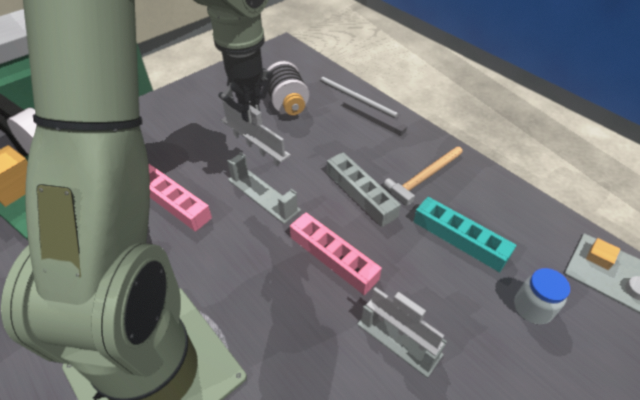

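The long guard is held (about 4 N on the wrist, width 13 mm), with four prongs and the stand empty in the side view. The short guard at about (403,328) is untouched. Next I'll carry it over the rail.

```bash
python3 - <<'E'
from h import *
r=down(-.092)[0]
bot.move_to([.6345,.065,.24],r); st()
bot.move_l([.6345,.065,.162],rot=r,vel=.1); st()
for n in("wrist","side","top"):
    d=cams.get_image(n);f=d["frame"][:,:,::-1]
    if n=="side": f=cv2.resize(f[90:260,270:470],None,fx=3.5,fy=3.5,interpolation=cv2.INTER_CUBIC)
    cv2.imwrite(f"pics/{n}3.png",f)
E
```

```text
t 6.47 pos [0.6342 0.0658 0.2397] F [-0.7  0.6 -3.8] M [0.06 0.04 0.  ] w 0.0133
t 7.4 pos [0.6348 0.0651 0.1627] F [ 0.4 -0.2 -3.5] M [-0.04 -0.05  0.05] w 0.0132
```

```bash
sleep 6
```

```text
(no output)
```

View pics/side3.png

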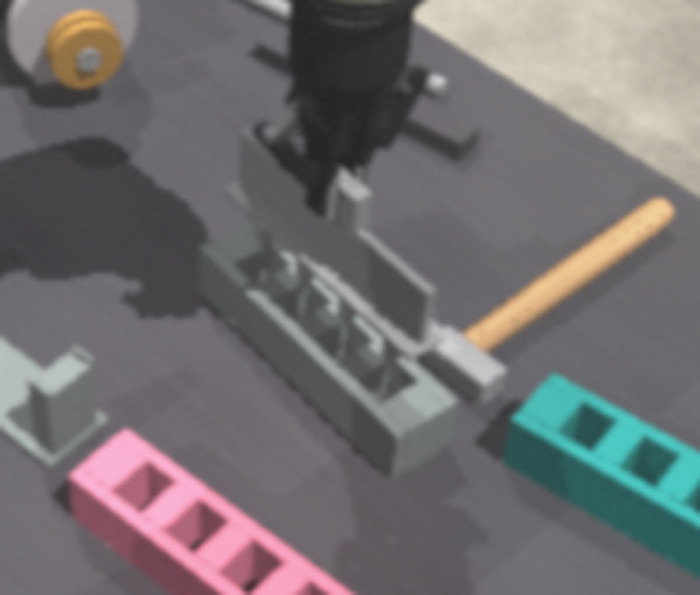

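View pics/wrist3.png

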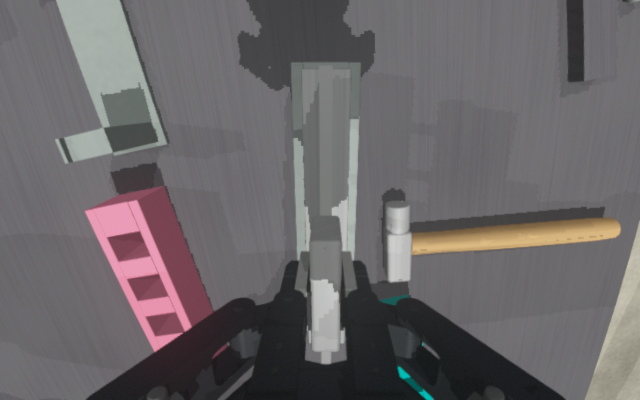

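In the side view the prong tips sit over their own pockets. In the wrist view the guard is centred at column 327 against 326 for the rail. I'll lower it in steps and watch the force.

```bash
python3 - <<'E'
from h import *
r=down(-.092)[0]
for z,v in ((.14,.05),(.125,.05),(.115,.04),(.11,.03),(.1075,.02),(.106,.02)):
    bot.move_l([.6345,.065,z],rot=r,vel=v); s=st()
    if s["force"][2]>6 or np.hypot(*s["force"][:2])>8: print("contact"); break
d=cams.get_image("side");f=d["frame"][:,:,::-1]
cv2.imwrite("pics/side4.png",cv2.resize(f[90:260,270:470],None,fx=3.5,fy=3.5,interpolation=cv2.INTER_CUBIC))
E
```

```text
t 8.14 pos [0.6345 0.0649 0.14  ] F [-0.4  0.1 -4.3] M [ 0.01 -0.05 -0.  ] w 0.0134
t 8.59 pos [0.6344 0.0649 0.1248] F [ 0.5  0.3 -3.8] M [-0.02 -0.02  0.03] w 0.0132
t 8.99 pos [0.6344 0.065  0.1148] F [ 0.2  0.7 -4.2] M [-0.01  0.01  0.02] w 0.013
t 9.31 pos [0.6344 0.065  0.1098] F [-0.7 -0.  -4.2] M [ 0.01 -0.03 -0.02] w 0.013
t 9.58 pos [0.6345 0.065  0.1074] F [ 0.6  0.9 -3.9] M [-0.02 -0.08 -0.05] w 0.0131
t 9.83 pos [0.6344 0.065  0.1059] F [-0.2 -0.4 -3.6] M [-0.01  0.04  0.02] w 0.0132
```

```bash
sleep 8
```

```text
(no output)
```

View pics/side4.png

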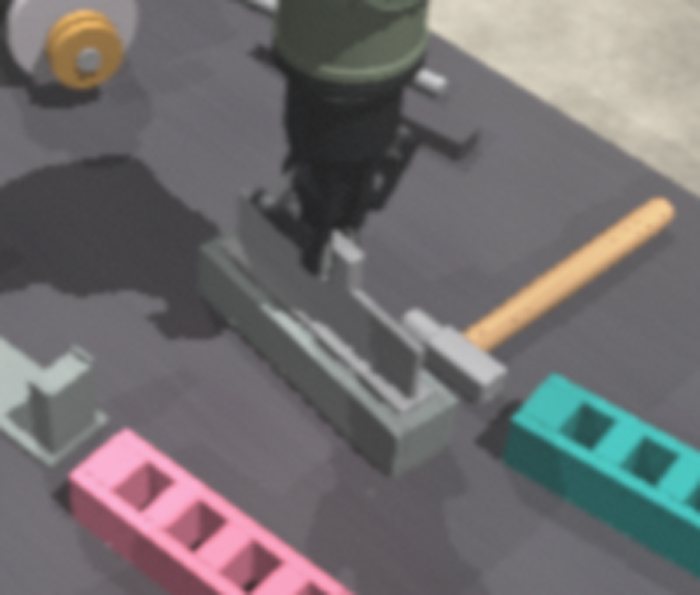

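The guard is nearly seated, with the flange at the rail top. I'll lower until there is contact, then release and retreat.

```bash
python3 - <<'E'
from h import *
r=down(-.092)[0]
z=.106
for k in range(8):
    z-=.0007; bot.move_l([.6345,.065,z],rot=r,vel=.02); s=st()
    if s["force"][2]>0: break
bot.sleep(.2); s=st()
if s["force"][2]>-1.5:
    fingers.set_gripper(.085); st()
    bot.move_l([.6345,.065,.22],rot=r,vel=.12); bot.sleep(.3); st()
    for n in("wrist","side","top"):
        d=cams.get_image(n);f=d["frame"][:,:,::-1]
        cv2.imwrite(f"pics/{n}5.png",f)
E
```

```text
t 10.13 pos [0.6347 0.065  0.1056] F [-0.2  0.   2.3] M [0.  0.2 0. ] w 0.0132
t 10.33 pos [0.6347 0.065  0.1056] F [-0.8 -0.5  5.6] M [ 0.02  0.22 -0.01] w 0.013
t 11.03 pos [0.6345 0.065  0.1053] F [ 0.7  0.1 -0.1] M [-0.01  0.03 -0.05] w 0.0855
t 12.43 pos [0.6344 0.065  0.2197] F [ 0.4  0.1 -0.3] M [ 0.04 -0.01  0.03] w 0.0851
```

```bash
sleep 8
```

```text
(no output)
```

View pics/wrist5.png

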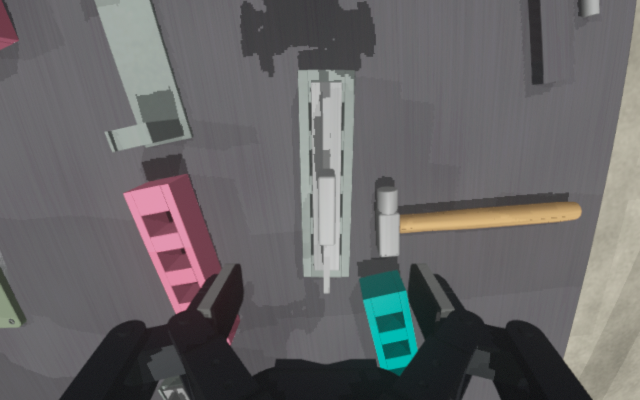

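View pics/side5.png

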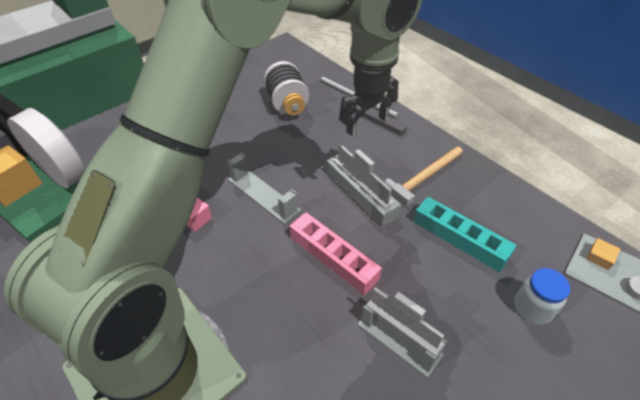

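The guard is seated and centred on the rail, with the wrist-view tab at (319..334, 176..245). The short guard is unchanged at about (403,328) in the side view. One numeric check, then hand in.

```bash
python3 - <<'E'
from h import *
d=cam("wrist")
P=onz(d,[[320,175],[335,175],[335,245],[319,245]],.138)[:,:2]
print(P.mean(0), np.linalg.norm(P[0]-P[1]),np.linalg.norm(P[1]-P[2]), (P[0]+P[1]-P[2]-P[3])/2)
st()
from rig import workorder
if np.linalg.norm(P.mean(0)-[.6345,.065])<.008: print(workorder.finish_job())
E
```

```text
[0.63590876 0.06554158] 0.011675596549761242 0.06048772267528088 [0.00580418 0.06020504]
t 12.63 pos [0.6345 0.065  0.2199] F [ 0.1 -0.6 -0.8] M [-0.1   0.07 -0.03] w 0.0851
the job is handed in; nothing more can be done
None
```

The four-pronged guard is on the grey rail with its prongs in the pockets. I released it and handed the job in at about 12.6 s. I picked it off its stand by the tab and lowered it while holding it. I opened the fingers only after the flange touched the rail top (about 5.6 N upward, guard origin about 50 mm above the rail's underside), then backed away.

**Last checks:**
- **Position:** the tab's centre, measured from the wrist camera at its fully-home height, is at (0.636, 0.0655). The rail's centre is (0.6345, 0.065), so they agree within about 1.5 mm and are in line within a few milliradians.
- **Tab size:** it came out at 60 mm long as expected, but about 12 mm thick instead of 14 mm, which is within pixel error.
- **Upright:** I judged this only by eye from the pictures.
- **Short guard:** it looks unmoved in the side view; I did not measure it.
- **Robot:** wrist force at hand-in was close to zero, with the fingers open and clear of everything.

No check failed. The first top and side measurements of the tab differed by 2–4 mm, and the wrist view settled it before I gripped.

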